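# Pack the nail boxes from the push-to-open chest into the carry case

### The job

Press the front edge of the plywood chest's lid until its touch latch clicks, and catch the lid as it springs up: ease it up by hand so that it never flies open, and leave it standing open. Then move every nail box from the chest into the open grey case, shut the case's lid fully, and turn the turnbutton on its front square across the lid to secure it.

Things in the scene. Friction and masses are not known exactly. Their poses are not given: they have to be found in the camera images.
- chest: plywood chest with a touch latch, fixed on the bench: 200 mm deep (its x, away from the robot at yaw 0), 226 mm wide (y), walls 7.5 mm, rim 72 mm and inner floor 8 mm above the bench. Origin: centre of its underside. Lid hinged along the far (+x) rim. Chest and case may have changed places, each turned up to 0.15 rad.
- chest_lid (a joint): lid angle (rad): 0 latched shut, 1.95 open at its stop, where it stays. Pressed at the front it sinks with 2 to 4 N to -0.03 (6 mm, solid stop); the latch lets go at 3 to 4 mm. Then a damped spring lifts it as the hand yields (2.5 N at the front edge, less when open). Let go near shut it flies up faster than 2.5 rad/s; let go beyond 1.2 rad it swings to its stop below 1.7 rad/s. It does not latch again.
- chest_hinge (a point): middle of the hinge line of the chest's lid, 79 mm above the bench, 100 mm behind the chest's centre; the line runs along the chest's y. The lid is a flat board 200 x 226 x 8 mm; shut, its underside lies at this height and it reaches 200 mm forward from this line.
- press_plate (a point): the place to press: middle of a steel plate 26 x 70 mm on top of the chest's lid, 17 mm from the lid's front edge, 183 mm from the hinge line; it moves with the lid.
- case: grey case, fixed on the bench: 200 mm deep (its x), 226 mm wide (y), walls 7.5 mm, rim 75 mm and inner floor 6 mm above the bench; inside 185 x 211 mm, room for four nail boxes two by two. Origin: centre of its underside. Lid hinged along the far (+x) rim, open at the start. A bracket with the turnbutton stands 30 mm out from the middle of its front wall, 83 mm high.
- case_lid (a joint): angle of the case's lid (rad): 0 = shut flat on the rim, grows as it opens (starts at 1.55 to 1.7, stop at 1.8). The hinge is stiff: the lid stays where it is left and needs about 1 to 3 N at its front edge to move.
- case_hinge (a point): middle of the hinge line of the case's lid, at the height of the rim, 75 mm above the bench; the line runs along the case's y. The lid is a flat plate 200 x 226 x 8 mm on top of this height when shut, reaching 200 mm forward from this line.
- case_lid_edge (a point): middle of the front edge of the case's lid, on its upper face; moves with the lid.
- turnbutton (a joint): angle (rad) about its upright pivot at the case's front: 0 = long arm along the case's +y, clear of the lid (starts at -0.3 to 0.15); grows clockwise seen from above; 1.57 = long arm square across the lid's front edge (towards the case's +x); stop at 1.65. Stays where left; about 1.7 N at 30 mm turns it. Lying across the opening it stops the lid from closing.
- turnbutton_pivot (a point): pivot axis of the turnbutton at mid height of its bar, 92.5 mm above the bench, 16 mm in front of the lid's front edge. The bar is 64 mm long, 12 mm wide and 14 mm high (85.5 to 99.5 mm above the bench); its long arm reaches 46 mm from the pivot, the other 18 mm.
- turnbutton_end (a point): end of the turnbutton's long arm, 46 mm from the pivot, at mid height; moves with it.
- nail_box_1_centre (a point): centre of a cardboard nail box 50 x 70 x 60 mm (x, y, height), 0.25 kg, half-way up; up to four stand in the chest, some may be absent. It stands upright with its long (y) side roughly along the chest's x, with at least 25 mm free beside each of its two long sides.
- nail_box_2_centre (a point): centre of a cardboard nail box 50 x 70 x 60 mm (x, y, height), 0.25 kg, half-way up; up to four stand in the chest, some may be absent. It stands upright with its long (y) side roughly along the chest's x, with at least 25 mm free beside each of its two long sides.
- nail_box_3_centre (a point): centre of a cardboard nail box 50 x 70 x 60 mm (x, y, height), 0.25 kg, half-way up; up to four stand in the chest, some may be absent. It stands upright with its long (y) side roughly along the chest's x, with at least 25 mm free beside each of its two long sides.
- nail_box_4_centre (a point): centre of a cardboard nail box 50 x 70 x 60 mm (x, y, height), 0.25 kg, half-way up; up to four stand in the chest, some may be absent. It stands upright with its long (y) side roughly along the chest's x, with at least 25 mm free beside each of its two long sides.

How it is judged (in metres and radians):
On the way, in this order (a step that is already met when the one before it is completed fails the run):
1. the chest's lid is pressed in until the latch lets go (value of joint chest_lid below -0.01 rad).
2. the chest's lid stands open (value of joint chest_lid above 1.3 rad), for 0.2 s.
3. every nail box lies in the case (x of nail_box_1_centre in the frame of case between -0.093 and 0.093 m and y of nail_box_1_centre in the frame of case between -0.106 and 0.106 m and z of nail_box_1_centre in the frame of case between 0.015 and 0.06 m and linear speed of each of nail_box_1, nail_box_2, nail_box_3, nail_box_4 below 0.03 m/s and x of nail_box_2_centre in the frame of case between -0.093 and 0.093 m and y of nail_box_2_centre in the frame of case between -0.106 and 0.106 m and z of nail_box_2_centre in the frame of case between 0.015 and 0.06 m and x of nail_box_3_centre in the frame of case between -0.093 and 0.093 m and y of nail_box_3_centre in the frame of case between -0.106 and 0.106 m and z of nail_box_3_centre in the frame of case between 0.015 and 0.06 m and x of nail_box_4_centre in the frame of case between -0.093 and 0.093 m and y of nail_box_4_centre in the frame of case between -0.106 and 0.106 m and z of nail_box_4_centre in the frame of case between 0.015 and 0.06 m), for 0.2 s.
4. the case's lid is shut (value of joint case_lid below 0.04 rad), for 0.2 s.
5. the turnbutton is turned across the lid (value of joint turnbutton above 1.25 rad), for 0.2 s.
At the end, for the whole second after the job is handed in: Every nail box rests inside the case, the case's lid is shut (within 0.04 rad, 8 mm at the front edge), the turnbutton lies across the lid (within about 0.3 rad of square), and the chest's lid stands open (beyond 1.3 rad) (all of step 3 and value of joint chest_lid above 1.3 rad and value of joint case_lid below 0.04 rad and value of joint turnbutton above 1.25 rad); the robot touches nothing.
It fails at once if the chest's lid flies open (faster than 2 rad/s) because it was not caught (velocity of joint chest_lid above 2 rad/s and value of joint chest_lid below 1.3 rad).
Of nail_box_1, nail_box_2, nail_box_3, nail_box_4 only 2 to 4 are there at a start; the rules pass over those that are not, and their reading is None.
Once in a run the grip may slacken for a moment while it holds something.
It also fails if it takes over 210 s, if anything falls off the work surface, if the arm or the gripper's body presses on something with over 40 N, if the wrist force passes 120 N, or if a joint passes its speed limit or range.

### The arm

A 6-joint arm with a two-finger parallel gripper is mounted at the origin on a cart in front of the work surface, level with it; the furniture and walls round the work are solid. World frame = base frame: x ahead of the robot, y to its left, z up, the work surface at z = 0. Lengths are in mm, angles in rad, forces in N, time in s.
With the tool pointing down it reaches from about 275 to 1000 mm from the base axis. Payload 8.4 kg.
Tool frame: the origin (TCP) lies at the very end of the fingers, on their centre line; the grasp point (between the pads) lies 19 mm behind it; z points along the fingers, y is the direction in which the jaws open and shut (so a half turn about z gives the same grasp; the last joint's range is limited). The gripper opens to 85 mm and grips with 20 to 120 N. Pads are 22 mm wide; open, the fingers measure 114 mm over their backs; the gripper's body (76 mm by 85 mm) begins 54 mm behind the grasp point. The pads swing forward as they close: fully open they stand 13 mm farther back than shut.
Start: joints at [-1.169, 0.353, 1.633, -0, 1.155, -0.002], TCP at [245.571, -574.737, 231.281] pointing down, gripper open.
Joint ranges: [-2.63, 2.63], [-0.92, 2.1], [0.06, 2.66], [-1.3, 4.44], [0, 2.69], [-3.02, 3.02]. Speed limits (rad/s): [2.22, 2.22, 2.79, 3.14, 3.14, 3.14].

### API

Orientations are given as [roll, pitch, yaw] about the fixed x, y, z axes, in that order (R = Rz(yaw) Ry(pitch) Rx(roll)).
In Python, from rig import sense, grab_frame, sign_off, masks_of gives the robot as it stands. The module is installed in compiled form; this text tells all that it offers.
- The arm moves only by the shell command python3 -m inch 'ROWS' [FORCE]. ROWS is JSON, a list of rows, each an object of numbers: "gripper": the finger opening in m, from 0 to 0.0854; "tx", "ty", "tz": the shift along the tool's x, y, z in m; "spin": the turn about the tool's z in degrees. In form: [{"gripper": .., "tx": .., "ty": .., "tz": .., "spin": ..}, ...]. A call has exactly 8 rows; each row shifts and turns the commanded pose from where the row before left it, along the tool's axes as they then stand; what a row does not reach is not made up. A row lasts 1/10 s, in which the tool goes at most 50 mm and 8.59 degrees, less where a joint would pass 70% of its speed; a pose out of reach is approached as far as the arm can. A call is refused whole if a number of a shift passes 0.05 or a number of a turn 8.59, either way. A call with a gripper value outside its range is refused whole. The fingers move at their own pace and stop on an object; FORCE is the grip in N (left out, the last holds). Time passes only in rows, so rows that do not move let the fingers close, or fill a call up. It gives the time, the measured TCP pose, the force and the opening at its end, in the units of the state.
- sense(): the state, without advancing time (a new reading comes with each control period).
- grab_frame(name): name is "scene" or "top" or "wrist"; returns a dict with "pixels" (384x512x3 uint8, red, green, blue), "K" (3x3 intrinsics, pixels), "k1" (the pictures are not rectified: a ray, as slopes to the right and down, at radius r is drawn at 1 + k1 r^2 times it, then the intrinsics apply), "extrinsics" (4x4, takes a point from camera to world coordinates). Camera axes: x right, y down, z forward; pixel columns grow to the right and rows downward; lengths in mm; the calibration is good to about 2 mm. A picture is of the moment at which its call begins. There is no depth.
- sign_off(): hands the job in, once; it reports no verdict.
Trained networks look in the newest picture that a camera, given by its name, has taken for a name from the list of things; names that differ only in an ending like _2 or _b are one class to them, and where a whole thing is asked for, a point or a joint stands for the part that bears it (a point fixed in the world has none). Each returns a list of dicts, best first, with "conf" (0 to 1); they miss things now and then, are a little off and sometimes report something else, mostly with a low value. They report only what shows in the picture. A call takes as long as a camera call.
- masks_of(camera, target): "pixels" (384x512 bool, what is visible of it) and "centre" ([row, column] in pixels, amid what is visible of it).
The state is a dict: "clock": time; "qpos": joint angles; "qvel": joint speeds; "joint_efforts": joint torques, N m; "eef_pos": TCP position; "tcp_rot": TCP orientation; "contact_force": force on the tool from outside, world axes, zero at the start; "wrist_torque": the same for the moment, N m; "opening": opening from 0.0 (shut) to 1.0 (fully open).
Only numpy, scipy, OpenCV 4.12 (cv2) and the standard library are available. Lean on these libraries where they do the work, as an engineer would, in place of code of your own. Each camera call takes 0.05 s, during which the arm holds its last target.

## Working session

There is one attempt and no reset: what is moved stays moved. The work goes in short steps, Python scripts to look and compute and a shell command to move; the robot and the scene stay as the last step left them, time stands still between calls to the robot, and variables do not carry over. Pictures are saved under pics/ and viewed, and the job is handed in when it is done.

```bash
ls; mkdir -p pics; cat > h.py <<'E'
import numpy as np, cv2
from rig import sense, grab_frame, sign_off, masks_of
def shot(n,f):
    g=grab_frame(n); cv2.imwrite('pics/'+f,g['pixels'][:,:,::-1]); return g
def ray(g,u,v):
    K=np.array(g['K']);k1=g['k1']
    xd=(u-K[0,2])/K[0,0]; yd=(v-K[1,2])/K[1,1]
    x,y=xd,yd
    for _ in range(30):
        s=1+k1*(x*x+y*y); x,y=xd/s,yd/s
    E=np.array(g['extrinsics']); d=E[:3,:3]@np.array([x,y,1.]); return E[:3,3],d/np.linalg.norm(d)
def onz(g,u,v,z):
    o,d=ray(g,u,v); return o+d*(z-o[2])/d[2]
def proj(g,p):
    E=np.array(g['extrinsics']);K=np.array(g['K']); c=E[:3,:3].T@(np.array(p,float)-E[:3,3]); x,y=c[0]/c[2],c[1]/c[2]
    s=1+g['k1']*(x*x+y*y); return np.array([K[0,0]*x*s+K[0,2],K[1,1]*y*s+K[1,2]])
E
python3 - <<'E'
from h import *
np.set_printoptions(precision=3,suppress=True)
s=sense();print(s)
for n in ['scene','top','wrist']:
    g=shot(n,f'a_{n}.png');print(n,g['k1'],np.array(g['K']).tolist());print(np.array(g['extrinsics']))
    if n!='wrist':
        for t in ['chest','case','press_plate','case_lid','turnbutton']:
            for m in masks_of(n,t): print(n,t,m['conf'],m['centre'],m['pixels'].sum())
E
```

```text
pics
{'clock': 0.0, 'qpos': array([-1.169,  0.354,  1.634,  0.   ,  1.155, -0.002]), 'qvel': array([-0.002,  0.001, -0.001,  0.   ,  0.002,  0.002]), 'joint_efforts': array([  0.003, -60.524, -34.207,   0.   ,   0.009,  -0.   ]), 'eef_pos': array([ 245.411, -574.281,  230.561]), 'tcp_rot': array([-3.14 , -0.   ,  0.404]), 'contact_force': array([ 0.18 ,  1.066, -0.387]), 'wrist_torque': array([ 0.003, -0.049,  0.026]), 'opening': 1.0019761897346167}
scene -0.011302504404015598 [[367.8603440937482, 0.0, 254.07408319040658], [0.0, 367.8603440937482, 194.31254513254672], [0.0, 0.0, 1.0]]
[[ -0.808  -0.31    0.5    93.377]
 [ -0.588   0.402  -0.701 580.613]
 [  0.017  -0.861  -0.508 518.298]
 [  0.      0.      0.      1.   ]]
scene chest 0.96 [183.4, 293.0] 5709
scene case 0.96 [232.4, 172.7] 21401
scene press_plate 0.92 [170.2, 296.9] 3030
scene press_plate 0.63 [183.8, 294.7] 5661
scene case_lid 0.62 [179.1, 140.2] 9595
scene case_lid 0.17 [230.7, 172.2] 21695
scene turnbutton 0.66 [261.4, 245.9] 294
top 0.02601595879490953 [[394.9105445284121, 0.0, 259.3804301209629], [0.0, 394.9105445284121, 194.77875076256623], [0.0, 0.0, 1.0]]
[[  0.091  -0.97    0.224 326.296]
 [ -0.996  -0.088   0.021 -20.52 ]
 [ -0.001  -0.225  -0.974 953.319]
 [  0.      0.      0.      1.   ]]
top chest 0.73 [209.5, 345.1] 9400
top case 0.65 [173.9, 179.2] 14383
top press_plate 0.86 [212.2, 345.2] 8935
top case_lid 0.58 [131.8, 175.3] 4815
top turnbutton 0.7 [210.6, 346.8] 8921
top turnbutton 0.69 [244.1, 161.9] 168
wrist -0.07673002349098092 [[316.9850366416533, 0.0, 254.73391117758317], [0.0, 316.9850366416533, 191.88209710825717], [0.0, 0.0, 1.0]]
[[   0.393   -0.885   -0.248  308.524]
 [  -0.92    -0.378   -0.107 -546.648]
 [   0.001    0.27    -0.963  373.983]
 [   0.       0.       0.       1.   ]]
```

View pics/a_top.png

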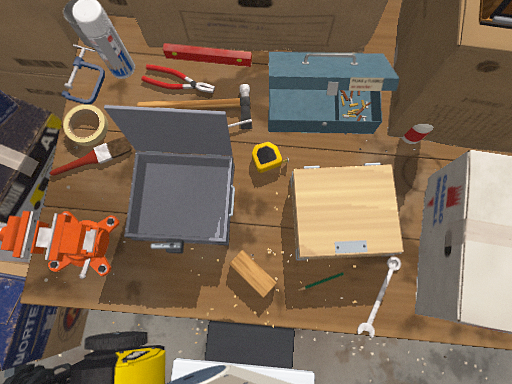

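View pics/a_scene.png

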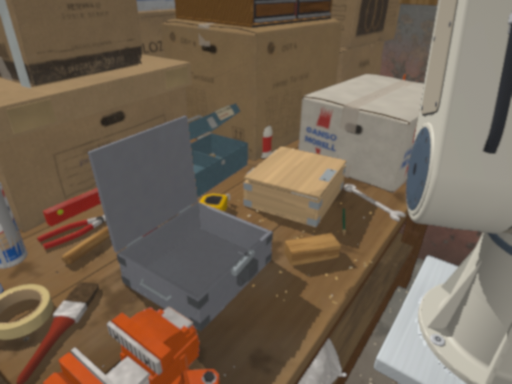

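```bash
python3 - <<'E'
import cv2
im=cv2.imread('pics/a_top.png')
cv2.imwrite('pics/b1.png',cv2.resize(im[150:275,280:415],None,fx=5,fy=5,interpolation=cv2.INTER_CUBIC)[:600])
cv2.imwrite('pics/b2.png',cv2.resize(im[95:265,95:255],None,fx=3.5,fy=3.5,interpolation=cv2.INTER_CUBIC))
E
```

```text
(no output)
```

View pics/b1.png

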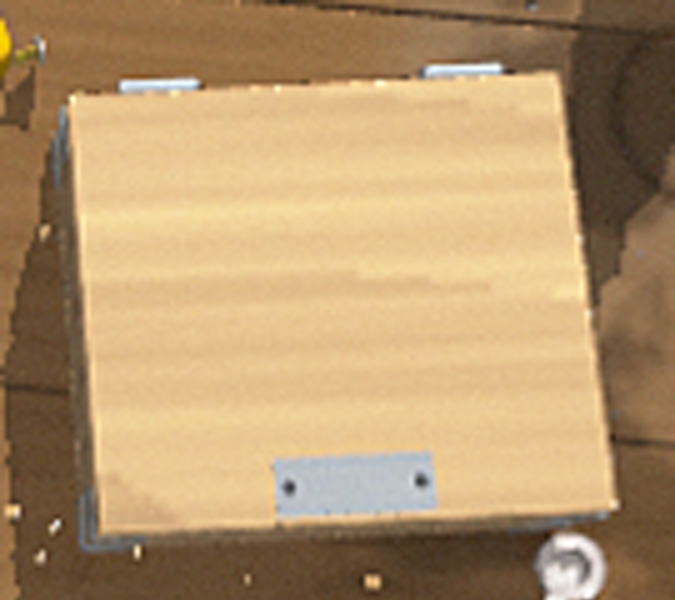

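View pics/b2.png

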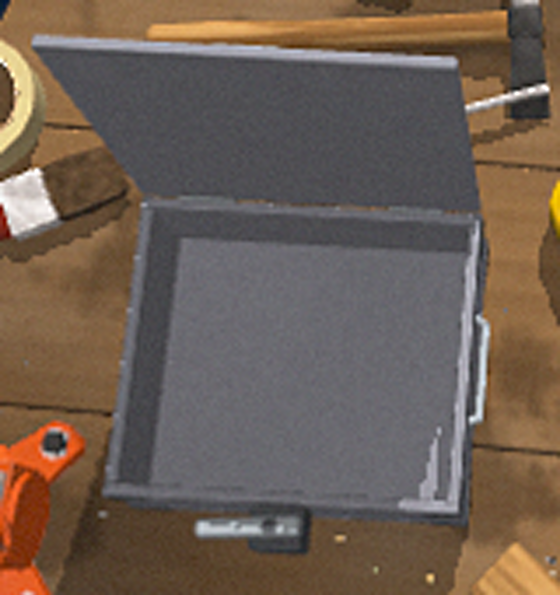

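```bash
python3 - <<'E'
from h import *
np.set_printoptions(precision=1,suppress=True)
g=grab_frame('top')
def fit(pts,loc,z):
    P=np.array([onz(g,u,v,z)[:2] for u,v in pts]); L=np.array(loc,float)
    A=[];b=[]
    pm=P.mean(0);lm=L.mean(0);H=(L-lm).T@(P-pm);U,S,V=np.linalg.svd(H);R=(V.T@np.diag([1,np.linalg.det(V.T@U.T)])@U.T)
    t=pm-R@lm; print(P,[np.linalg.norm(P[i]-P[i-1]) for i in range(4)]); print('yaw',np.arctan2(R[1,0],R[0,0]),'t',t,'res',P-(L@R.T+t)); return R,t
loc=[(100,113),(100,-113),(-100,-113),(-100,113)]
c=[(280+x/5,150+y/5) for x,y in [(70,96),(560,72),(617,508),(101,530)]]
fit(c,loc,87)
c=[(95+x/3.5,95+y/3.5) for x,y in [(145,203),(481,214),(465,515),(106,490)]]
R,t=fit(c,loc,75)
print('piv meas',onz(g,95+268/3.5,95+527/3.5,99.5),'model',R@[-116,0]+t,'end',onz(g,95+197/3.5,95+527/3.5,99.5))
print('plate',onz(g,280+355/5,150+483/5,87))
# case lid edge top corners
for x,y in [(33,40),(458,62)]:
    o,d=ray(g,95+x/3.5,95+y/3.5); print(o,d)
    # hinge at x=+100 local: find theta with local x of front edge
    o2=R.T@(o[:2]-t);d2=R.T@d[:2]
    for th in np.arange(1.4,1.85,.05):
        # edge point upper face (inner? upper face is back when open)
        X=100-200*np.cos(th)+8*np.sin(th);Z=75+200*np.sin(th)+8*np.cos(th)
        s=(Z-o[2])/d[2]; print(round(th,2),(o2+s*d2)[0]-X,end=' | ')
    print()
E
```

```text
[[ 592.8  -75. ]
 [ 624.3 -296.9]
 [ 428.2 -324.4]
 [ 398.  -102.3]] [np.float64(196.6912595511904), np.float64(224.1745661727946), np.float64(198.04632677706417), np.float64(224.12222134317807)]
yaw 0.13853720568205888 t [ 510.8 -199.7] res [[-1.5 -1. ]
 [-1.2  0.8]
 [ 0.8  1. ]
 [ 1.8 -0.8]]
[[602.3 293.5]
 [615.2  69.7]
 [414.8  58.5]
 [410.2 287.2]] [np.float64(192.22564007009413), np.float64(224.16997496137984), np.float64(200.658188249518), np.float64(228.78699408671176)]
yaw 0.04110379071908451 t [510.6 177.2] res [[-3.6 -0.8]
 [-0.   1.3]
 [-0.5 -1.7]
 [ 4.1  1.2]]
piv meas [394.2 176.1  99.5] model [394.7 172.5] end [390.3 219.4  99.5]
plate [ 428.5 -211.2   87. ]
[326.3 -20.5 953.3] [ 0.4  0.4 -0.8]
1.4 44.574284071955134 | 1.45 34.140184146794894 | 1.5 23.893630966343096 | 1.55 13.860235577249 | 1.6 4.065076242694317 | 1.65 -5.467364240205143 | 1.7 -14.713259734641127 | 1.75 -23.649500317046744 | 1.8 -32.253750039870255 | 1.85 -40.504502759811174 | 
[326.3 -20.5 953.3] [ 0.4  0.1 -0.9]
1.4 43.80615485676478 | 1.45 33.373249080100464 | 1.5 23.127326649258464 | 1.55 13.093997034342578 | 1.6 3.298338334133234 | 1.65 -6.235165406099611 | 1.7 -15.482685391958086 | 1.75 -24.42110763949293 | 1.8 -33.028090748125436 | 1.85 -41.28212174251448 |
```

```bash
python3 - <<'E'
from h import *
np.set_printoptions(precision=0,suppress=True)
g=grab_frame('top')
print('base edge',onz(g,418,315,0),onz(g,425,205,0))
for z in (100,150,200,250): print(z,onz(g,455,325,z),onz(g,471,152,z))
s=grab_frame('scene')
for z in (100,150,200): print(z,onz(s,303,97,z),onz(s,302,140,0),onz(s,368,75,z))
print('front bench edge',onz(g,200,315,0),onz(g,400,330,0))
E
```

```text
base edge [ 296. -389.    0.] [ 557. -406.    0.]
100 [ 287. -425.  100.] [ 665. -468.  100.]
150 [ 289. -401.  150.] [ 645. -442.  150.]
200 [ 292. -377.  200.] [ 625. -416.  200.]
250 [ 294. -354.  250.] [ 605. -390.  250.]
100 [ 809. -755.  100.] [ 697. -566.    0.] [  751. -1325.   100.]
150 [ 723. -595.  150.] [ 697. -566.    0.] [  672. -1097.   150.]
200 [ 638. -435.  200.] [ 697. -566.    0.] [ 594. -869.  200.]
front bench edge [250. 111.   0.] [ 260. -348.    0.]
```

View pics/a_wrist.png

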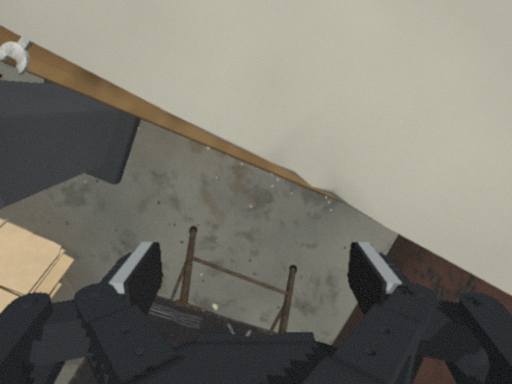

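```bash
python3 -m inch '[{"gripper":0,"tz":-0.05},{"tz":-0.05},{"tz":-0.05},{"tx":0.035,"ty":-0.029},{"tx":0.035,"ty":-0.029},{"tx":0.035,"ty":-0.029},{"tx":0.035,"ty":-0.029},{"tx":0.035,"ty":-0.029}]' 40
python3 -m inch '[{"tx":0.035,"ty":-0.029,"gripper":0},{"tx":0.035,"ty":-0.029},{"tx":0.035,"ty":-0.029},{"tx":0.033,"ty":-0.029},{"spin":-8.24},{"spin":-8.24},{"spin":-8.24},{"spin":-8.24}]'
python3 -m inch '[{"spin":-8.24},{"spin":-8.24},{"spin":-8.24},{"spin":-8.24},{"spin":-8.24},{"spin":-8.24},{"spin":-8.24},{"spin":-8.24}]'
python3 -m inch '[{"spin":-8.24},{"spin":-8.24},{"spin":-8.24},{"spin":-8.24},{"spin":-8.24},{"spin":-8.24},{"spin":-8.24},{"spin":-8.24}]'
python3 -c "
from h import *
print(sense())"
```

```text
{'clock': 0.8, 'qpos': array([-1.16938917e+00,  3.52962225e-01,  1.63339789e+00, -3.93811033e-06,
        1.15519788e+00, -2.38028210e-03]), 'qvel': array([ 9.12388035e-05, -2.73604820e-04, -1.72918636e-03, -3.99868793e-04,
        2.57283918e-03,  6.25533404e-05]), 'joint_efforts': array([-7.83033875e-05, -6.05097842e+01, -3.42430687e+01, -1.94793042e-04,
        7.28212490e-04,  1.80294926e-06]), 'eef_pos': array([ 245.57780145, -574.73894819,  231.30548133]), 'tcp_rot': array([3.14155800e+00, 3.68542893e-06, 4.03789032e-01]), 'contact_force': array([-0.37204281, -0.13434222, -1.14371988]), 'wrist_torque': array([ 0.04707228, -0.0024278 ,  0.03929591]), 'opening': 1.0012174334414998}$[0]: bad value
$[0]: bad value
$[0]: bad value
$[0]: bad value
```

```bash
python3 -m inch '[{"gripper":0.0,"tx":0.0,"ty":0.0,"tz":-0.05,"spin":0.0},{"gripper":0.0,"tx":0.0,"ty":0.0,"tz":-0.05,"spin":0.0},{"gripper":0.0,"tx":0.0,"ty":0.0,"tz":-0.05,"spin":0.0},{"gripper":0.0,"tx":0.035,"ty":-0.029,"tz":0.0,"spin":0.0},{"gripper":0.0,"tx":0.035,"ty":-0.029,"tz":0.0,"spin":0.0},{"gripper":0.0,"tx":0.035,"ty":-0.029,"tz":0.0,"spin":0.0},{"gripper":0.0,"tx":0.035,"ty":-0.029,"tz":0.0,"spin":0.0},{"gripper":0.0,"tx":0.035,"ty":-0.029,"tz":0.0,"spin":0.0}]' 40
```

```text
clock: 1.6
eef_pos: [349.9, -371.0, 381.5]
tcp_rot: [3.141, -0.0, 0.403]
contact_force: [1.1, 0.1, 0.4]
opening: 0.004
```

```bash
python3 -m inch '[{"gripper":0.0,"tx":0.035,"ty":-0.029,"tz":0.0,"spin":0.0},{"gripper":0.0,"tx":0.035,"ty":-0.029,"tz":0.0,"spin":0.0},{"gripper":0.0,"tx":0.035,"ty":-0.029,"tz":0.0,"spin":0.0},{"gripper":0.0,"tx":0.033,"ty":-0.029,"tz":0.0,"spin":0.0},{"gripper":0,"tx":0,"ty":0,"tz":0,"spin":-8.24},{"gripper":0,"tx":0,"ty":0,"tz":0,"spin":-8.24},{"gripper":0,"tx":0,"ty":0,"tz":0,"spin":-8.24},{"gripper":0,"tx":0,"ty":0,"tz":0,"spin":-8.24}]'
python3 -m inch '[{"gripper":0,"tx":0,"ty":0,"tz":0,"spin":-8.24},{"gripper":0,"tx":0,"ty":0,"tz":0,"spin":-8.24},{"gripper":0,"tx":0,"ty":0,"tz":0,"spin":-8.24},{"gripper":0,"tx":0,"ty":0,"tz":0,"spin":-8.24},{"gripper":0,"tx":0,"ty":0,"tz":0,"spin":-8.24},{"gripper":0,"tx":0,"ty":0,"tz":0,"spin":-8.24},{"gripper":0,"tx":0,"ty":0,"tz":0,"spin":-8.24},{"gripper":0,"tx":0,"ty":0,"tz":0,"spin":-8.24}]'
python3 -m inch '[{"gripper":0,"tx":0,"ty":0,"tz":0,"spin":-8.24},{"gripper":0,"tx":0,"ty":0,"tz":0,"spin":-8.24},{"gripper":0,"tx":0,"ty":0,"tz":0,"spin":-8.24},{"gripper":0,"tx":0,"ty":0,"tz":0,"spin":-8.24},{"gripper":0,"tx":0,"ty":0,"tz":0,"spin":-8.24},{"gripper":0,"tx":0,"ty":0,"tz":0,"spin":-8.24},{"gripper":0,"tx":0,"ty":0,"tz":0,"spin":-8.24},{"gripper":0,"tx":0,"ty":0,"tz":0,"spin":-8.24}]'
python3 - <<'E'
from h import *
s=sense();print(s['eef_pos'],s['tcp_rot'],s['qpos'])
shot('wrist','c_w.png')
E
```

```text
clock: 2.4
eef_pos: [430.9, -211.5, 381.4]
tcp_rot: [3.141, 0.0, 0.986]
contact_force: [0.2, 0.7, 0.4]
opening: 0.004
clock: 3.2
eef_pos: [430.8, -211.7, 381.4]
tcp_rot: [3.142, 0.0, 2.136]
contact_force: [0.7, -0.4, 0.5]
opening: -0.004
clock: 4.0
eef_pos: [430.8, -211.7, 381.3]
tcp_rot: [-3.142, 0.0, -2.997]
contact_force: [0.2, -0.3, 0.6]
opening: -0.002
[ 430.78917017 -211.71806833  381.33873073] [-3.14153061e+00  1.20399296e-04 -2.99716078e+00] [-4.59934203e-01  3.05477736e-03  1.73099133e+00  1.75966375e-05
  1.40741222e+00 -2.17516527e+00]
```

View pics/c_w.png

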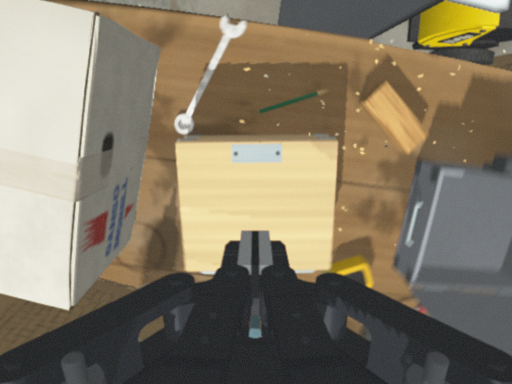

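```bash
python3 - <<'E'
from h import *
np.set_printoptions(precision=1,suppress=True)
g=grab_frame('wrist')
print(onz(g,256.5,152.5,87))
a=onz(g,176,139.5,87);b=onz(g,337.5,139,87);print(a,b,np.linalg.norm(a-b), np.arctan2((a-b)[0],-(a-b)[1]))
for m in masks_of('wrist','press_plate')[:2]: print(m['conf'],m['centre'],m['pixels'].sum())
E
```

```text
[ 428.1 -208.7   87. ]
[ 427.  -321.2   87. ] [ 392.3 -101.4   87. ] 222.51004008989526 0.1565338901461248
0.83 [195.0, 256.4] 17739
```

```bash
python3 -m inch '[{"gripper":0,"tx":0,"ty":0,"tz":0.05,"spin":0},{"gripper":0,"tx":0,"ty":0,"tz":0.05,"spin":0},{"gripper":0,"tx":0,"ty":0,"tz":0.05,"spin":0},{"gripper":0,"tx":0,"ty":0,"tz":0.05,"spin":0},{"gripper":0,"tx":0,"ty":0,"tz":0.05,"spin":0},{"gripper":0,"tx":0,"ty":0,"tz":0.03,"spin":0},{"gripper":0,"tx":0,"ty":0,"tz":0.005,"spin":0},{"gripper":0,"tx":0,"ty":0,"tz":0,"spin":0}]'
python3 - <<'E'
from h import *
shot('wrist','d_w.png'); shot('scene','d_s.png')
E
```

```text
clock: 4.95
eef_pos: [430.7, -211.7, 96.2]
tcp_rot: [3.141, -0.001, -3.006]
contact_force: [0.5, -0.8, 1.2]
opening: -0.0
```

View pics/d_s.png

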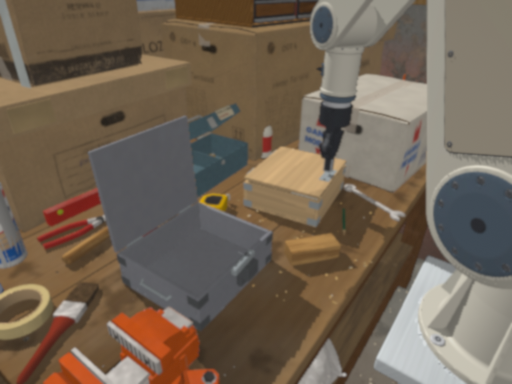

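View pics/d_w.png

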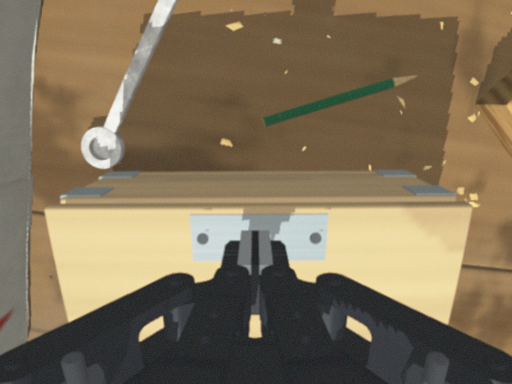

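```bash
python3 -m inch '[{"gripper":0,"tx":0,"ty":0,"tz":0.005,"spin":0},{"gripper":0,"tx":0,"ty":0,"tz":0.002,"spin":0},{"gripper":0,"tx":0,"ty":0,"tz":0.001,"spin":0},{"gripper":0,"tx":0,"ty":0,"tz":0.001,"spin":0},{"gripper":0,"tx":0,"ty":0,"tz":0.001,"spin":0},{"gripper":0,"tx":0,"ty":0,"tz":0,"spin":0},{"gripper":0,"tx":0,"ty":0,"tz":0,"spin":0},{"gripper":0,"tx":0,"ty":0,"tz":0,"spin":0}]'
```

```text
clock: 5.85
eef_pos: [431.0, -211.8, 86.4]
tcp_rot: [-3.141, 0.0, -3.003]
contact_force: [0.0, -0.5, 3.1]
opening: -0.005
```

```bash
python3 -m inch '[{"gripper":0,"tx":0,"ty":0,"tz":0.001,"spin":0},{"gripper":0,"tx":0,"ty":0,"tz":0.001,"spin":0},{"gripper":0,"tx":0,"ty":0,"tz":0.001,"spin":0},{"gripper":0,"tx":0,"ty":0,"tz":0.001,"spin":0},{"gripper":0,"tx":0,"ty":0,"tz":0.0005,"spin":0},{"gripper":0,"tx":0,"ty":0,"tz":0,"spin":0},{"gripper":0,"tx":0,"ty":0,"tz":0,"spin":0},{"gripper":0,"tx":0,"ty":0,"tz":0,"spin":0}]'
```

```text
clock: 6.65
eef_pos: [430.8, -211.8, 81.8]
tcp_rot: [-3.142, -0.0, -3.003]
contact_force: [-0.9, -0.7, 3.5]
opening: 0.007
```

```bash
python3 -m inch '[{"gripper":0,"tx":0,"ty":0,"tz":0.0005,"spin":0},{"gripper":0,"tx":0,"ty":0,"tz":0.0005,"spin":0},{"gripper":0,"tx":0,"ty":0,"tz":0.0005,"spin":0},{"gripper":0,"tx":0,"ty":0,"tz":0,"spin":0},{"gripper":0,"tx":0,"ty":0,"tz":0,"spin":0},{"gripper":0,"tx":0,"ty":0,"tz":0,"spin":0},{"gripper":0,"tx":0,"ty":0,"tz":0,"spin":0},{"gripper":0,"tx":0,"ty":0,"tz":0,"spin":0}]'
```

```text
clock: 7.45
eef_pos: [430.9, -211.8, 80.3]
tcp_rot: [-3.142, -0.0, -3.003]
contact_force: [-2.1, -1.9, 3.1]
opening: -0.001
```

```bash
python3 -m inch '[{"gripper":0,"tx":0,"ty":0,"tz":-0.002,"spin":0},{"gripper":0,"tx":0,"ty":0,"tz":-0.003,"spin":0},{"gripper":0,"tx":0,"ty":0,"tz":-0.003,"spin":0},{"gripper":0,"tx":0,"ty":0,"tz":-0.003,"spin":0},{"gripper":0,"tx":0,"ty":0,"tz":-0.003,"spin":0},{"gripper":0,"tx":0,"ty":0,"tz":-0.004,"spin":0},{"gripper":0,"tx":-0.001,"ty":0,"tz":-0.004,"spin":0},{"gripper":0,"tx":-0.001,"ty":0,"tz":-0.004,"spin":0}]'
python3 - <<'E'
from h import *
shot('wrist','e_w.png'); shot('top','e_t.png')
E
```

```text
clock: 8.25
eef_pos: [432.3, -211.4, 106.5]
tcp_rot: [3.141, -0.001, -3.003]
contact_force: [-1.4, -1.5, 2.8]
opening: -0.004
```

View pics/e_w.png

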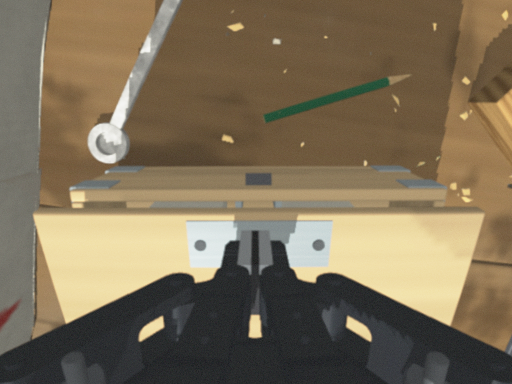

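```bash
python3 -m inch '[{"gripper":0,"tx":-0.0015,"ty":0,"tz":-0.007,"spin":0},{"gripper":0,"tx":-0.002,"ty":0,"tz":-0.011,"spin":0},{"gripper":0,"tx":-0.0035,"ty":0,"tz":-0.012,"spin":0},{"gripper":0,"tx":-0.0042,"ty":0,"tz":-0.012,"spin":0},{"gripper":0,"tx":-0.005,"ty":0,"tz":-0.012,"spin":0},{"gripper":0,"tx":-0.0058,"ty":0,"tz":-0.0113,"spin":0},{"gripper":0,"tx":-0.0065,"ty":0,"tz":-0.0108,"spin":0},{"gripper":0,"tx":-0.0072,"ty":0,"tz":-0.0104,"spin":0}]'
python3 - <<'E'
from h import *
shot('wrist','f_w.png')
E
```

```text
clock: 9.15
eef_pos: [469.0, -206.5, 193.9]
tcp_rot: [-3.141, 0.001, -3.003]
contact_force: [1.8, 0.6, 0.8]
opening: -0.001
```

View pics/f_w.png

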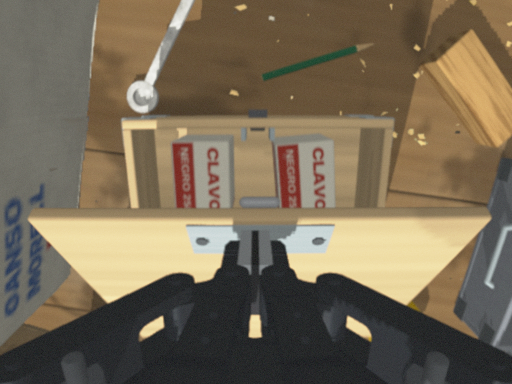

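```bash
python3 -m inch '[{"gripper":0,"tx":-0.0079,"ty":0,"tz":-0.0098,"spin":0},{"gripper":0,"tx":-0.0085,"ty":0,"tz":-0.0093,"spin":0},{"gripper":0,"tx":-0.0092,"ty":0,"tz":-0.0089,"spin":0},{"gripper":0,"tx":-0.0098,"ty":0,"tz":-0.0081,"spin":0},{"gripper":0,"tx":-0.0102,"ty":0,"tz":-0.0074,"spin":0},{"gripper":0,"tx":-0.0107,"ty":0,"tz":-0.0068,"spin":0},{"gripper":0,"tx":-0.0111,"ty":0,"tz":-0.006,"spin":0},{"gripper":0,"tx":-0.0116,"ty":0,"tz":-0.0053,"spin":0}]'
python3 - <<'E'
from h import *
shot('wrist','g_w.png');shot('scene','g_s.png')
E
```

```text
clock: 10.0
eef_pos: [547.3, -195.5, 254.8]
tcp_rot: [3.142, -0.0, -3.003]
contact_force: [0.5, 0.5, 0.4]
opening: -0.001
```

View pics/g_w.png

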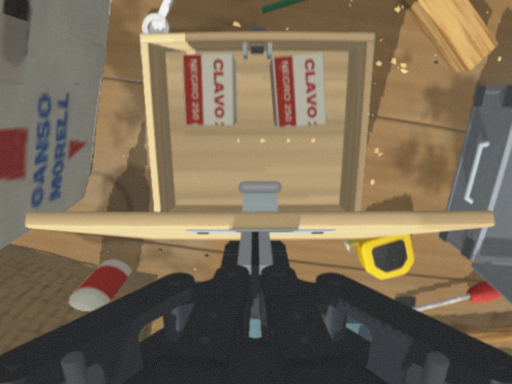

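View pics/g_s.png

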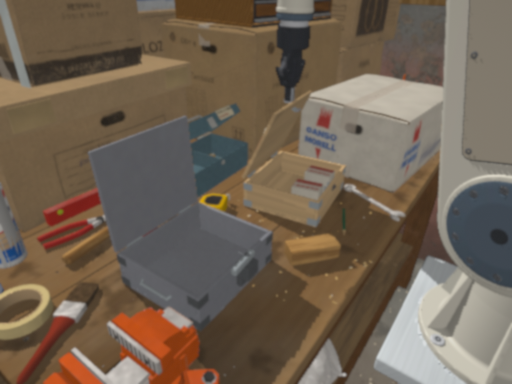

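```bash
python3 -m inch '[{"gripper":0,"tx":-0.012,"ty":0,"tz":-0.0045,"spin":0},{"gripper":0,"tx":-0.012,"ty":0,"tz":-0.004,"spin":0},{"gripper":0,"tx":-0.012,"ty":0,"tz":-0.003,"spin":0},{"gripper":0,"tx":-0.012,"ty":0,"tz":-0.001,"spin":0},{"gripper":0,"tx":-0.012,"ty":0,"tz":0,"spin":0},{"gripper":0,"tx":-0.012,"ty":0,"tz":0,"spin":0},{"gripper":0,"tx":0,"ty":0,"tz":-0.03,"spin":0},{"gripper":0,"tx":0,"ty":0,"tz":-0.05,"spin":0}]'
python3 -m inch '[{"gripper":0.066,"tx":0.04,"ty":0,"tz":-0.02,"spin":0},{"gripper":0.066,"tx":0.04,"ty":0,"tz":0,"spin":0},{"gripper":0.066,"tx":0.04,"ty":0,"tz":0,"spin":0},{"gripper":0.066,"tx":0.04,"ty":0,"tz":0,"spin":0},{"gripper":0.066,"tx":0.02,"ty":0,"tz":0,"spin":0},{"gripper":0.066,"tx":0,"ty":0,"tz":0,"spin":0},{"gripper":0.066,"tx":0,"ty":0,"tz":0,"spin":0},{"gripper":0.066,"tx":0,"ty":0,"tz":0,"spin":0}]'
python3 - <<'E'
from h import *
shot('wrist','i_w.png');shot('top','i_t.png')
for n in ('wrist','top'):
  for m in masks_of(n,'nail_box_1_centre'): 
    ys,xs=np.nonzero(m['pixels']); print(n,m['conf'],m['centre'],m['pixels'].sum(),cv2.minAreaRect(np.c_[xs,ys].astype(np.float32)))
E
```

```text
clock: 10.9
eef_pos: [616.6, -184.9, 343.5]
tcp_rot: [3.138, -0.007, -3.003]
contact_force: [0.3, -0.5, 0.8]
opening: -0.005
clock: 11.7
eef_pos: [440.6, -210.5, 366.8]
tcp_rot: [3.141, 0.0, -3.003]
contact_force: [0.4, -0.2, -0.3]
opening: 0.775
wrist 0.94 [165.1, 286.7] 1897 ((285.276611328125, 167.87307739257812), (52.93655776977539, 37.9034309387207), 85.91438293457031)
top 0.64 [229.6, 326.6] 836 ((325.88592529296875, 232.5201416015625), (32.96128463745117, 26.820865631103516), 79.99201965332031)
```

View pics/i_w.png

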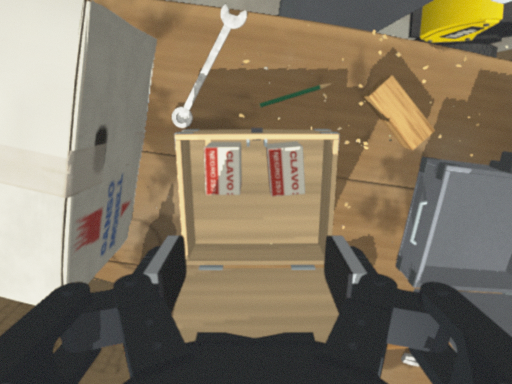

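View pics/i_t.png

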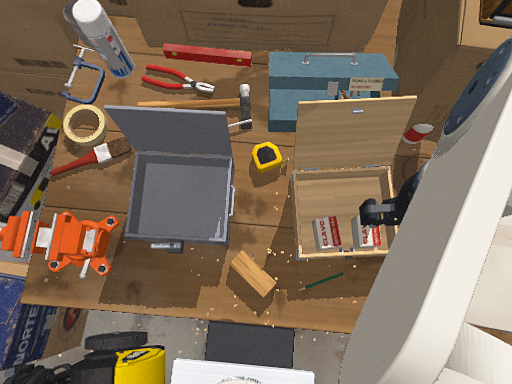

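```bash
python3 - <<'E'
import cv2
im=cv2.imread('pics/i_w.png')
cv2.imwrite('pics/j.png',cv2.resize(im[125:265,170:345],None,fx=4,fy=4,interpolation=cv2.INTER_CUBIC))
E
```

```text
(no output)
```

View pics/j.png

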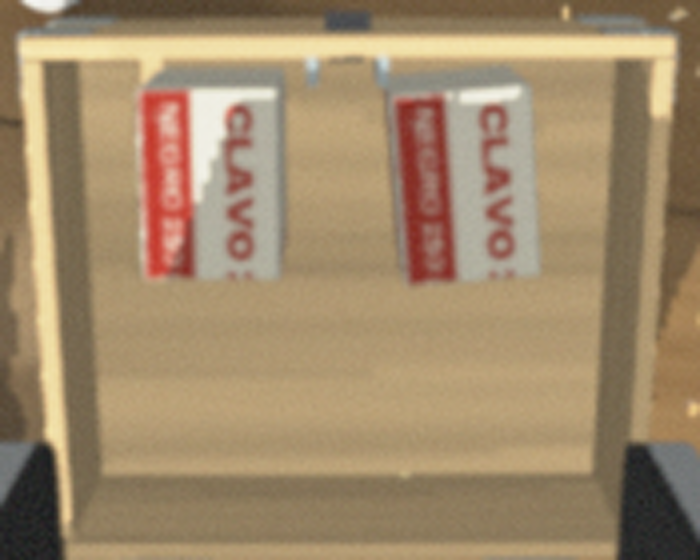

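```bash
python3 - <<'E'
from h import *
np.set_printoptions(precision=1,suppress=True)
g=grab_frame('wrist')
for c in ([(140,90),(276,88),(282,280),(142,280)],[(392,95),(526,87),(540,277),(407,283)]):
    P=np.array([onz(g,170+x/4,125+y/4,68) for x,y in c])[:,:2]
    d1=(P[3]-P[0]+P[2]-P[1]); print(P.tolist(),'ctr',P.mean(0),'yaw',np.arctan2(d1[1],d1[0]),[np.linalg.norm(P[i]-P[i-1]) for i in range(4)])
R=np.array([[np.cos(.139),-np.sin(.139)],[np.sin(.139),np.cos(.139)]])
print(sense()['eef_pos'],sense()['tcp_rot'])
E
```

```text
[[440.8136460105354, -279.31906159156745], [433.63674483312684, -232.3605469165021], [502.40056823216673, -221.43748276631624], [509.4684198571464, -271.8139980461962]] ctr [ 471.6 -251.2] yaw 0.13330683187416265 [np.float64(69.06376727886597), np.float64(47.503789438302874), np.float64(69.62597747165509), np.float64(50.86991073647278)]
[[430.45347913660095, -191.9950033636115], [421.10763637171215, -146.1326711212509], [488.2963900685301, -128.90152533813853], [497.23249527186294, -176.39172794766156]] ctr [ 459.3 -160.9] yaw 0.24035400891987135 [np.float64(68.57768733122727), np.float64(46.804896065419186), np.float64(69.36310985192735), np.float64(48.32363107319835)]
[ 440.  -210.4  366.6] [ 3.1 -0.  -3. ]
```

```bash
python3 -m inch '[{"gripper":0.066,"tx":-0.0257,"ty":0.02,"tz":0,"spin":0},{"gripper":0.066,"tx":0,"ty":0.0264,"tz":0,"spin":0},{"gripper":0.066,"tx":0,"ty":0,"tz":0.05,"spin":-5.8},{"gripper":0.066,"tx":0,"ty":0,"tz":0.05,"spin":0},{"gripper":0.066,"tx":0,"ty":0,"tz":0.05,"spin":0},{"gripper":0.066,"tx":0,"ty":0,"tz":0.05,"spin":0},{"gripper":0.066,"tx":0,"ty":0,"tz":0.05,"spin":0},{"gripper":0.066,"tx":0,"ty":0,"tz":0.03,"spin":0}]'
python3 - <<'E'
from h import *
shot('wrist','k_w.png')
E
```

```text
clock: 12.75
eef_pos: [456.9, -160.3, 83.5]
tcp_rot: [3.14, -0.003, -2.902]
contact_force: [0.4, 0.1, -0.3]
opening: 0.776
```

View pics/k_w.png

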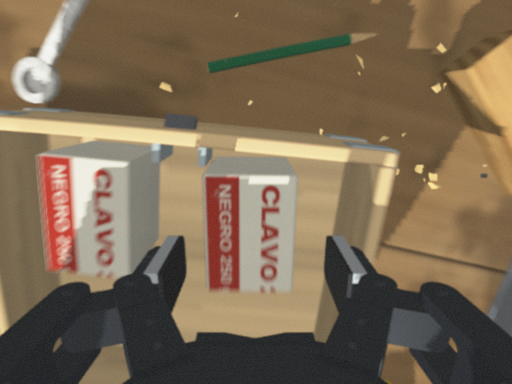

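```bash
python3 -m inch '[{"gripper":0.066,"tx":0,"ty":0,"tz":0.04,"spin":0},{"gripper":0.066,"tx":0,"ty":0,"tz":0.018,"spin":0},{"gripper":0.066,"tx":0,"ty":0,"tz":0,"spin":0},{"gripper":0.03,"tx":0,"ty":0,"tz":0,"spin":0},{"gripper":0.03,"tx":0,"ty":0,"tz":0,"spin":0},{"gripper":0.03,"tx":0,"ty":0,"tz":0,"spin":0},{"gripper":0.03,"tx":0,"ty":0,"tz":0,"spin":0},{"gripper":0.03,"tx":0,"ty":0,"tz":0,"spin":0}]' 60
python3 -m inch '[{"gripper":0.03,"tx":0,"ty":0,"tz":0,"spin":0},{"gripper":0.03,"tx":0,"ty":0,"tz":-0.03,"spin":0},{"gripper":0.03,"tx":0,"ty":0,"tz":-0.03,"spin":0},{"gripper":0.03,"tx":0,"ty":0,"tz":-0.03,"spin":0},{"gripper":0.03,"tx":0,"ty":0,"tz":-0.03,"spin":0},{"gripper":0.03,"tx":0,"ty":0,"tz":-0.03,"spin":0},{"gripper":0.03,"tx":0,"ty":0,"tz":0,"spin":0},{"gripper":0.03,"tx":0,"ty":0,"tz":0,"spin":0}]'
python3 - <<'E'
from h import *
shot('wrist','l_w.png')
E
```

```text
clock: 13.6
eef_pos: [459.5, -161.3, 30.2]
tcp_rot: [-3.14, 0.002, -2.902]
contact_force: [-0.9, 0.5, 7.7]
opening: 0.577
clock: 14.4
eef_pos: [458.5, -161.0, 179.1]
tcp_rot: [-3.141, 0.001, -2.902]
contact_force: [0.1, 0.4, -4.4]
opening: 0.582
```

View pics/l_w.png

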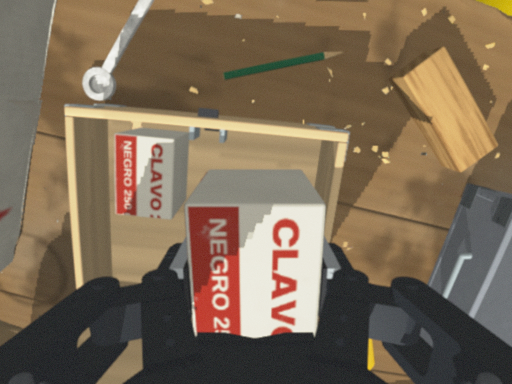

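```bash
python3 -m inch '[{"gripper":0.03,"tx":-0.013,"ty":0.0363,"tz":0,"spin":0},{"gripper":0.03,"tx":-0.013,"ty":0.0363,"tz":0,"spin":0},{"gripper":0.03,"tx":-0.013,"ty":0.0363,"tz":0,"spin":0},{"gripper":0.03,"tx":-0.013,"ty":0.0363,"tz":0,"spin":0},{"gripper":0.03,"tx":-0.013,"ty":0.0363,"tz":0,"spin":0},{"gripper":0.03,"tx":-0.013,"ty":0.0363,"tz":0,"spin":0},{"gripper":0.03,"tx":-0.013,"ty":0.0363,"tz":0,"spin":0},{"gripper":0.03,"tx":-0.013,"ty":0.0363,"tz":0,"spin":0}]'
python3 -m inch '[{"gripper":0.03,"tx":-0.013,"ty":0.0363,"tz":0,"spin":0},{"gripper":0.03,"tx":-0.013,"ty":0.0363,"tz":0,"spin":0},{"gripper":0.03,"tx":0,"ty":0,"tz":0,"spin":5.5},{"gripper":0.03,"tx":0,"ty":0,"tz":0,"spin":5.6},{"gripper":0.03,"tx":0,"ty":0,"tz":0,"spin":0},{"gripper":0.03,"tx":0,"ty":0,"tz":0,"spin":0},{"gripper":0.03,"tx":0,"ty":0,"tz":0,"spin":0},{"gripper":0.03,"tx":0,"ty":0,"tz":0,"spin":0}]'
python3 - <<'E'
from h import *
shot('wrist','m_w.png');shot('top','m_t.png')
E
```

```text
clock: 15.25
eef_pos: [489.3, 147.0, 176.9]
tcp_rot: [-3.141, -0.003, -2.902]
contact_force: [0.9, -0.5, -2.7]
opening: 0.58
clock: 16.05
eef_pos: [498.5, 222.1, 178.6]
tcp_rot: [-3.141, -0.0, -3.095]
contact_force: [-0.9, 0.4, -3.4]
opening: 0.576
```

View pics/m_w.png

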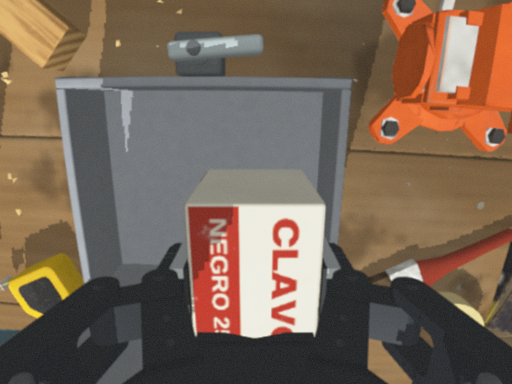

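View pics/m_t.png

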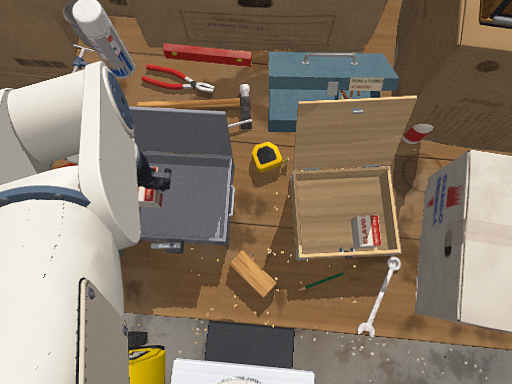

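```bash
python3 - <<'E'
from h import *
np.set_printoptions(precision=1,suppress=True)
g=grab_frame('wrist')
a=onz(g,56,81,75);b=onz(g,352,80,75);print(a,b,np.linalg.norm(a-b),'yaw',np.arctan2(-(b-a)[0],(b-a)[1]))
y=np.arctan2(-(b-a)[0],(b-a)[1]);m=(a+b)/2; print('ctr',m[:2]+100*np.array([np.cos(y),np.sin(y)]))
print(onz(g,194,47,99.5),onz(g,262,44,99.5))
E
```

```text
[418.4  67.2  75. ] [409.4 291.8  75. ] 224.86547355141298 yaw 0.040092012060765306
ctr [513.8 183.5]
[395.8 178.6  99.5] [392.1 223.1  99.5]
```

```bash
python3 -m inch '[{"gripper":0.03,"tx":0,"ty":0,"tz":0.04,"spin":0},{"gripper":0.03,"tx":0,"ty":0,"tz":0.04,"spin":0},{"gripper":0.03,"tx":0,"ty":0,"tz":0.03,"spin":0},{"gripper":0.03,"tx":0,"ty":0,"tz":0.02,"spin":0},{"gripper":0.03,"tx":0,"ty":0,"tz":0.012,"spin":0},{"gripper":0.03,"tx":0,"ty":0,"tz":0.005,"spin":0},{"gripper":0.03,"tx":0,"ty":0,"tz":0,"spin":0},{"gripper":0.03,"tx":0,"ty":0,"tz":0,"spin":0}]'
```

```text
clock: 17.0
eef_pos: [499.4, 222.8, 32.8]
tcp_rot: [3.141, 0.001, -3.096]
contact_force: [0.7, -0.3, -3.5]
opening: 0.581
```

```bash
python3 -m inch '[{"gripper":0.03,"tx":0,"ty":0,"tz":0.003,"spin":0},{"gripper":0.03,"tx":0,"ty":0,"tz":0.002,"spin":0},{"gripper":0.03,"tx":0,"ty":0,"tz":0,"spin":0},{"gripper":0.068,"tx":0,"ty":0,"tz":0,"spin":0},{"gripper":0.068,"tx":0,"ty":0,"tz":0,"spin":0},{"gripper":0.068,"tx":0,"ty":0,"tz":0,"spin":0},{"gripper":0.068,"tx":0,"ty":0,"tz":-0.01,"spin":0},{"gripper":0.068,"tx":0,"ty":0,"tz":-0.03,"spin":0}]'
python3 -m inch '[{"gripper":0.066,"tx":0,"ty":0,"tz":-0.05,"spin":0},{"gripper":0.066,"tx":0,"ty":0,"tz":-0.05,"spin":0},{"gripper":0.066,"tx":0,"ty":0,"tz":-0.02,"spin":0},{"gripper":0.066,"tx":0,"ty":0,"tz":0,"spin":0},{"gripper":0.066,"tx":0,"ty":0,"tz":0,"spin":0},{"gripper":0.066,"tx":0,"ty":0,"tz":0,"spin":0},{"gripper":0.066,"tx":0,"ty":0,"tz":0,"spin":0},{"gripper":0.066,"tx":0,"ty":0,"tz":0,"spin":0}]'
python3 - <<'E'
from h import *
shot('wrist','n_w.png')
E
```

```text
clock: 17.8
eef_pos: [496.8, 221.7, 65.7]
tcp_rot: [-3.14, -0.004, -3.096]
contact_force: [0.6, -0.8, 0.6]
opening: 0.798
clock: 18.6
eef_pos: [498.0, 222.2, 185.7]
tcp_rot: [-3.141, -0.002, -3.096]
contact_force: [-0.8, -0.1, 0.1]
opening: 0.773
```

View pics/n_w.png

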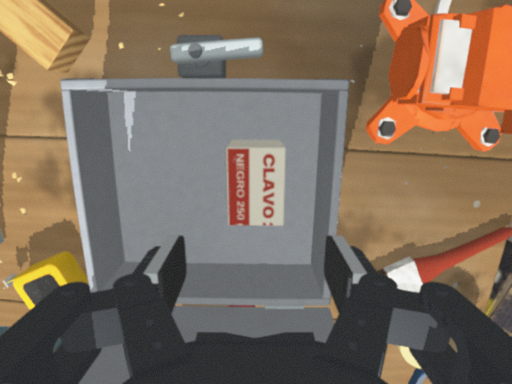

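```bash
python3 -m inch '[{"gripper":0.066,"tx":0.0044,"ty":-0.0429,"tz":0,"spin":0},{"gripper":0.066,"tx":0.0044,"ty":-0.0429,"tz":0,"spin":0},{"gripper":0.066,"tx":0.0044,"ty":-0.0429,"tz":0,"spin":0},{"gripper":0.066,"tx":0.0044,"ty":-0.0429,"tz":0,"spin":0},{"gripper":0.066,"tx":0.0044,"ty":-0.0429,"tz":0,"spin":0},{"gripper":0.066,"tx":0.0044,"ty":-0.0429,"tz":0,"spin":0},{"gripper":0.066,"tx":0.0044,"ty":-0.0429,"tz":0,"spin":0},{"gripper":0.066,"tx":0.0044,"ty":-0.0429,"tz":0,"spin":0}]'
python3 -m inch '[{"gripper":0.066,"tx":0.0044,"ty":-0.0429,"tz":0,"spin":0},{"gripper":0.066,"tx":0.0044,"ty":-0.0429,"tz":0,"spin":0},{"gripper":0.066,"tx":0.0044,"ty":-0.0429,"tz":0,"spin":0},{"gripper":0.066,"tx":0,"ty":0,"tz":0,"spin":-5},{"gripper":0.066,"tx":0,"ty":0,"tz":0,"spin":0},{"gripper":0.066,"tx":0,"ty":0,"tz":0,"spin":0},{"gripper":0.066,"tx":0,"ty":0,"tz":0,"spin":0},{"gripper":0.066,"tx":0,"ty":0,"tz":0,"spin":0}]'
python3 - <<'E'
from h import *
shot('wrist','o_w.png')
E
```

```text
clock: 19.45
eef_pos: [478.8, -123.7, 186.6]
tcp_rot: [3.141, -0.0, -3.096]
contact_force: [0.8, 0.3, -0.0]
opening: 0.773
clock: 20.25
eef_pos: [472.1, -250.3, 186.9]
tcp_rot: [3.141, -0.0, -3.008]
contact_force: [0.7, -0.1, -0.6]
opening: 0.771
```

View pics/o_w.png

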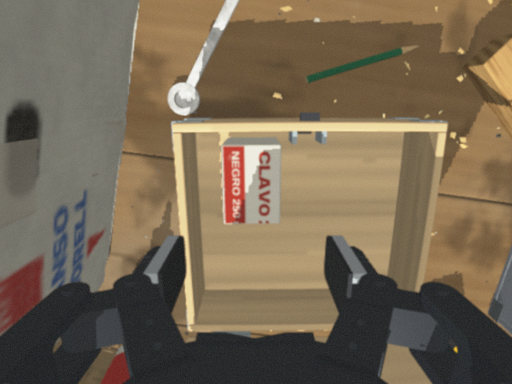

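```bash
python3 - <<'E'
from h import *
g=grab_frame('wrist'); print(onz(g,251,184,68), onz(g,222,184,68)-onz(g,280,184,68),sense()['eef_pos'])
E
```

```text
[ 470.63205086 -252.79691332   68.        ] [  6.59294916 -48.9666606    0.        ] [ 472.13079018 -250.53220869  186.9375119 ]
```

```bash
python3 -m inch '[{"gripper":0.066,"tx":0,"ty":-0.002,"tz":0.05,"spin":0},{"gripper":0.066,"tx":0,"ty":0,"tz":0.05,"spin":0},{"gripper":0.066,"tx":0,"ty":0,"tz":0.04,"spin":0},{"gripper":0.066,"tx":0,"ty":0,"tz":0.02,"spin":0},{"gripper":0.066,"tx":0,"ty":0,"tz":0,"spin":0},{"gripper":0.03,"tx":0,"ty":0,"tz":0,"spin":0},{"gripper":0.03,"tx":0,"ty":0,"tz":0,"spin":0},{"gripper":0.03,"tx":0,"ty":0,"tz":0,"spin":0}]' 60
python3 -m inch '[{"gripper":0.03,"tx":0,"ty":0,"tz":0,"spin":0},{"gripper":0.03,"tx":0,"ty":0,"tz":-0.03,"spin":0},{"gripper":0.03,"tx":0,"ty":0,"tz":-0.03,"spin":0},{"gripper":0.03,"tx":0,"ty":0,"tz":-0.03,"spin":0},{"gripper":0.03,"tx":0,"ty":0,"tz":-0.03,"spin":0},{"gripper":0.03,"tx":0,"ty":0,"tz":-0.03,"spin":0},{"gripper":0.03,"tx":0,"ty":0,"tz":0,"spin":0},{"gripper":0.03,"tx":0,"ty":0,"tz":0,"spin":0}]'
python3 - <<'E'
from h import *
shot('wrist','p_w.png')
E
```

```text
clock: 21.15
eef_pos: [473.1, -253.5, 28.3]
tcp_rot: [-3.14, 0.002, -3.008]
contact_force: [-0.3, 0.8, -2.5]
opening: 0.575
clock: 21.95
eef_pos: [472.3, -253.2, 177.5]
tcp_rot: [-3.141, 0.001, -3.008]
contact_force: [-0.9, 0.1, -3.1]
opening: 0.578
```

View pics/p_w.png

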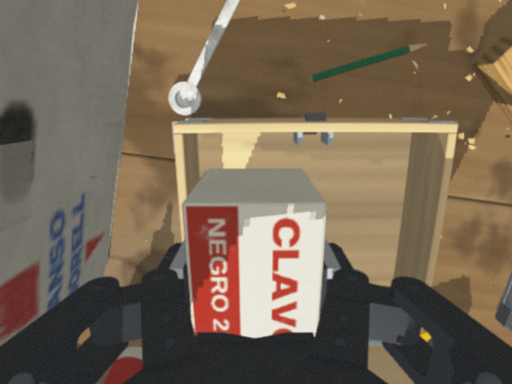

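```bash
python3 -m inch '[{"gripper":0.03,"tx":-0.0079,"ty":0.0379,"tz":0,"spin":0},{"gripper":0.03,"tx":-0.0079,"ty":0.0379,"tz":0,"spin":0},{"gripper":0.03,"tx":-0.0079,"ty":0.0379,"tz":0,"spin":0},{"gripper":0.03,"tx":-0.0079,"ty":0.0379,"tz":0,"spin":0},{"gripper":0.03,"tx":-0.0079,"ty":0.0379,"tz":0,"spin":0},{"gripper":0.03,"tx":-0.0079,"ty":0.0379,"tz":0,"spin":0},{"gripper":0.03,"tx":-0.0079,"ty":0.0379,"tz":0,"spin":0},{"gripper":0.03,"tx":-0.0079,"ty":0.0379,"tz":0,"spin":0}]'
python3 -m inch '[{"gripper":0.03,"tx":-0.0079,"ty":0.0379,"tz":0,"spin":0},{"gripper":0.03,"tx":-0.0079,"ty":0.0379,"tz":0,"spin":0},{"gripper":0.03,"tx":0,"ty":0,"tz":0,"spin":5.2},{"gripper":0.03,"tx":0,"ty":0,"tz":0,"spin":0},{"gripper":0.03,"tx":0,"ty":0,"tz":0,"spin":0},{"gripper":0.03,"tx":0,"ty":0,"tz":0,"spin":0},{"gripper":0.03,"tx":0,"ty":0,"tz":0,"spin":0},{"gripper":0.03,"tx":0,"ty":0,"tz":0,"spin":0}]'
python3 - <<'E'
from h import *
shot('wrist','q_w.png')
E
```

```text
clock: 22.8
eef_pos: [493.4, 57.2, 175.3]
tcp_rot: [3.142, -0.003, -3.008]
contact_force: [0.4, 0.6, -3.0]
opening: 0.581
clock: 23.6
eef_pos: [500.2, 132.4, 176.9]
tcp_rot: [-3.142, -0.0, -3.099]
contact_force: [-0.0, -0.6, -2.9]
opening: 0.578
```

View pics/q_w.png

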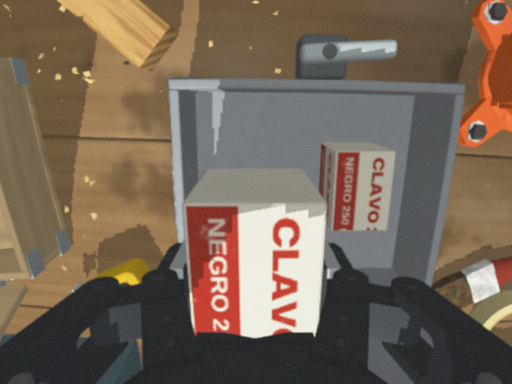

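```bash
python3 -m inch '[{"gripper":0.03,"tx":0,"ty":0,"tz":0.04,"spin":0},{"gripper":0.03,"tx":0,"ty":0,"tz":0.04,"spin":0},{"gripper":0.03,"tx":0,"ty":0,"tz":0.03,"spin":0},{"gripper":0.03,"tx":0,"ty":0,"tz":0.02,"spin":0},{"gripper":0.03,"tx":0,"ty":0,"tz":0.012,"spin":0},{"gripper":0.03,"tx":0,"ty":0,"tz":0.005,"spin":0},{"gripper":0.03,"tx":0,"ty":0,"tz":0.002,"spin":0},{"gripper":0.03,"tx":0,"ty":0,"tz":0,"spin":0}]'
python3 -m inch '[{"gripper":0.03,"tx":0,"ty":0,"tz":0,"spin":0},{"gripper":0.068,"tx":0,"ty":0,"tz":0,"spin":0},{"gripper":0.068,"tx":0,"ty":0,"tz":0,"spin":0},{"gripper":0.068,"tx":0,"ty":0,"tz":0,"spin":0},{"gripper":0.068,"tx":0,"ty":0,"tz":-0.01,"spin":0},{"gripper":0.068,"tx":0,"ty":0,"tz":-0.03,"spin":0},{"gripper":0.068,"tx":0,"ty":0,"tz":-0.05,"spin":0},{"gripper":0.068,"tx":0,"ty":0,"tz":-0.05,"spin":0}]'
python3 -m inch '[{"gripper":0.0,"tx":0,"ty":0,"tz":-0.05,"spin":0},{"gripper":0.0,"tx":0,"ty":0,"tz":-0.05,"spin":0},{"gripper":0.0,"tx":0,"ty":0,"tz":-0.05,"spin":0},{"gripper":0.0,"tx":0,"ty":0,"tz":-0.02,"spin":0},{"gripper":0.0,"tx":0,"ty":0,"tz":0,"spin":0},{"gripper":0.0,"tx":0,"ty":0,"tz":0,"spin":0},{"gripper":0.0,"tx":0,"ty":0,"tz":0,"spin":0},{"gripper":0.0,"tx":0,"ty":0,"tz":0,"spin":0}]' 40
python3 - <<'E'
from h import *
shot('wrist','r_w.png')
E
```

```text
clock: 24.45
eef_pos: [500.8, 133.1, 28.6]
tcp_rot: [3.141, 0.001, -3.099]
contact_force: [1.1, -0.2, -2.3]
opening: 0.582
clock: 25.25
eef_pos: [499.4, 132.8, 169.7]
tcp_rot: [-3.141, -0.001, -3.099]
contact_force: [3.0, 0.7, 0.8]
opening: 0.797
clock: 26.05
eef_pos: [499.4, 132.8, 336.4]
tcp_rot: [-3.141, -0.003, -3.099]
contact_force: [-0.2, -0.3, -0.3]
opening: 0.003
```

View pics/r_w.png

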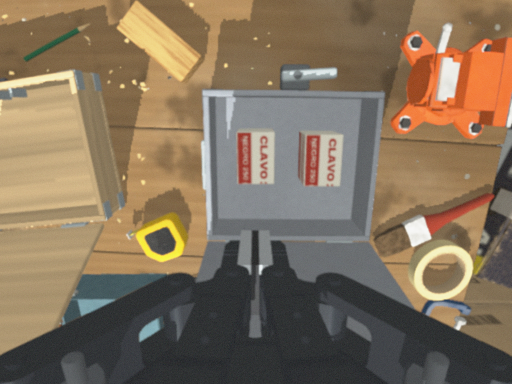

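```bash
python3 - <<'E'
from h import *
np.set_printoptions(precision=0,suppress=True)
g=shot('top','s_t.png');shot('scene','s_s.png')
for z in (0,150,300): print(z,onz(g,200,45,z),onz(g,250,45,z),onz(g,150,40,z))
E
```

```text
0 [945. 198.   0.] [958.  63.   0.] [948. 334.   0.]
150 [848. 164. 150.] [858.  50. 150.] [850. 278. 150.]
300 [751. 129. 300.] [759.  37. 300.] [752. 223. 300.]
```

View pics/s_s.png

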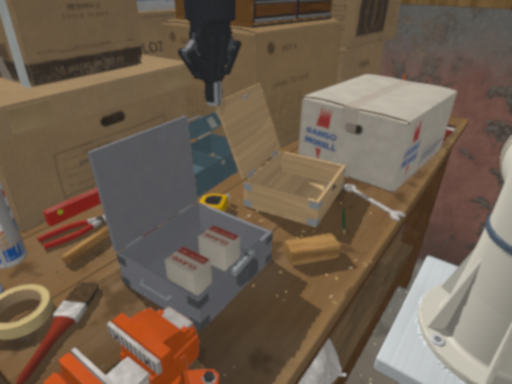

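View pics/s_t.png

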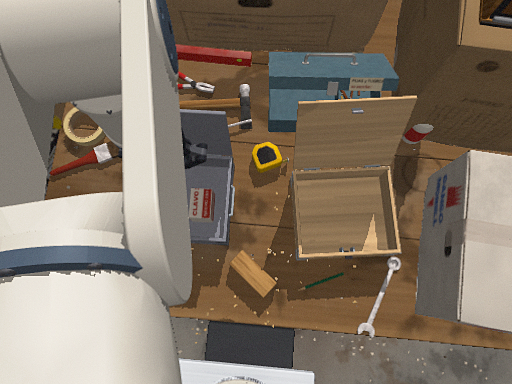

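```bash
python3 -m inch '[{"gripper":0,"tx":-0.0431,"ty":0.011,"tz":0,"spin":0},{"gripper":0,"tx":-0.0431,"ty":0.011,"tz":0,"spin":0},{"gripper":0,"tx":-0.0431,"ty":0.011,"tz":0,"spin":0},{"gripper":0,"tx":-0.0431,"ty":0.011,"tz":0,"spin":0},{"gripper":0,"tx":0,"ty":0,"tz":0,"spin":0},{"gripper":0,"tx":0,"ty":0,"tz":0.04,"spin":0},{"gripper":0,"tx":0,"ty":0,"tz":0.045,"spin":0},{"gripper":0,"tx":0,"ty":0,"tz":0,"spin":0}]'
python3 - <<'E'
from h import *
shot('wrist','t_w.png');shot('scene','t_s.png')
E
```

```text
clock: 27.0
eef_pos: [666.4, 183.1, 245.9]
tcp_rot: [-3.139, -0.012, -3.099]
contact_force: [-1.3, 0.5, -0.6]
opening: 0.003
```

View pics/t_w.png

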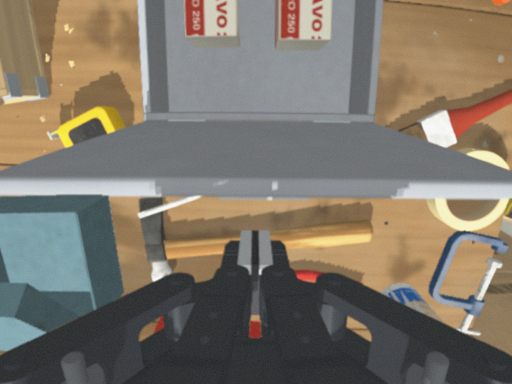

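View pics/t_s.png

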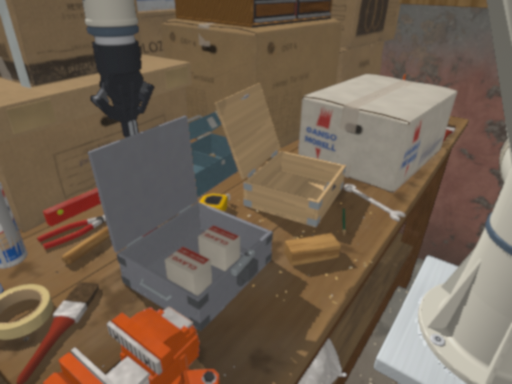

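```bash
python3 -m inch '[{"gripper":0,"tx":0.024,"ty":0,"tz":-0.002,"spin":0},{"gripper":0,"tx":0.024,"ty":0,"tz":-0.002,"spin":0},{"gripper":0,"tx":0.0173,"ty":0,"tz":0.001,"spin":0},{"gripper":0,"tx":0.0173,"ty":0,"tz":0.003,"spin":0},{"gripper":0,"tx":0.0165,"ty":0,"tz":0.005,"spin":0},{"gripper":0,"tx":0.0165,"ty":0,"tz":0.006,"spin":0},{"gripper":0,"tx":0.015,"ty":0,"tz":0.008,"spin":0},{"gripper":0,"tx":0.015,"ty":0,"tz":0.0095,"spin":0}]'
python3 - <<'E'
from h import *
shot('wrist','u_w.png');shot('scene','u_s.png')
E
```

```text
clock: 27.9
eef_pos: [526.7, 178.8, 228.3]
tcp_rot: [3.14, 0.006, -3.099]
contact_force: [0.3, 0.8, 2.1]
opening: -0.0
```

View pics/u_w.png

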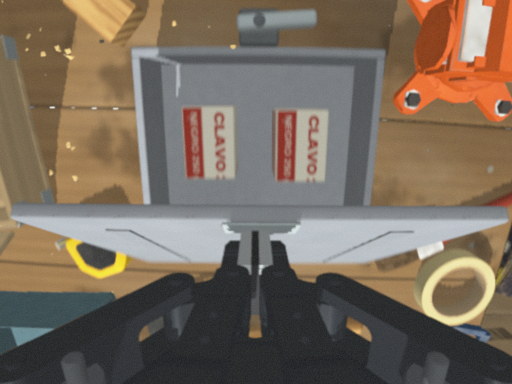

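View pics/u_s.png

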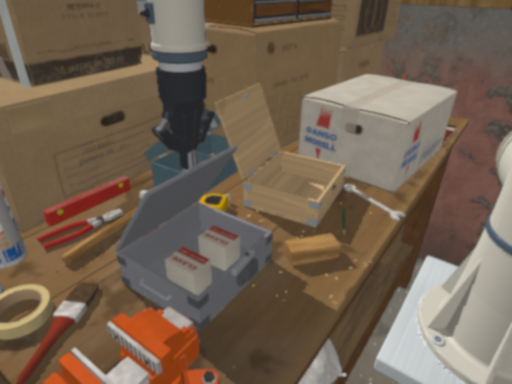

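```bash
python3 -m inch '[{"gripper":0,"tx":0.014,"ty":0,"tz":0.013,"spin":0},{"gripper":0,"tx":0.014,"ty":0,"tz":0.014,"spin":0},{"gripper":0,"tx":0.011,"ty":0,"tz":0.014,"spin":0},{"gripper":0,"tx":0.0105,"ty":0,"tz":0.0145,"spin":0},{"gripper":0,"tx":0.008,"ty":0,"tz":0.0155,"spin":0},{"gripper":0,"tx":0.0075,"ty":0,"tz":0.016,"spin":0},{"gripper":0,"tx":0.0045,"ty":0,"tz":0.017,"spin":0},{"gripper":0,"tx":0.004,"ty":0,"tz":0.014,"spin":0}]'
python3 - <<'E'
from h import *
shot('wrist','v_w.png')
E
```

```text
clock: 28.8
eef_pos: [454.0, 175.8, 107.9]
tcp_rot: [3.14, 0.004, -3.099]
contact_force: [1.0, -0.8, 0.4]
opening: -0.001
```

View pics/v_w.png

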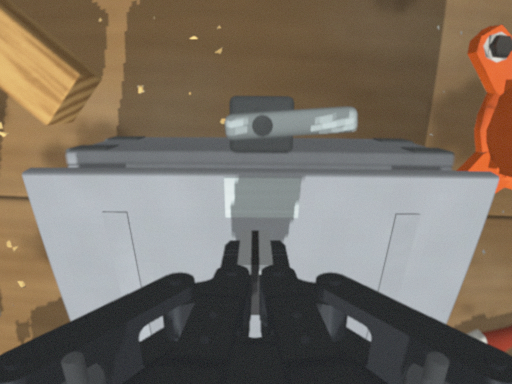

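```bash
python3 -m inch '[{"gripper":0,"tx":0.002,"ty":0,"tz":0.01,"spin":0},{"gripper":0,"tx":0.001,"ty":0,"tz":0.008,"spin":0},{"gripper":0,"tx":0,"ty":0,"tz":0.003,"spin":0},{"gripper":0,"tx":0,"ty":0,"tz":0.001,"spin":0},{"gripper":0,"tx":0,"ty":0,"tz":0,"spin":0},{"gripper":0,"tx":0,"ty":0,"tz":0,"spin":0},{"gripper":0,"tx":0,"ty":0,"tz":0,"spin":0},{"gripper":0,"tx":0,"ty":0,"tz":0,"spin":0}]'
python3 -m inch '[{"gripper":0,"tx":0,"ty":0,"tz":0.001,"spin":0},{"gripper":0,"tx":0,"ty":0,"tz":0.001,"spin":0},{"gripper":0,"tx":0,"ty":0,"tz":0,"spin":0},{"gripper":0,"tx":0,"ty":0,"tz":0,"spin":0},{"gripper":0,"tx":0,"ty":0,"tz":0,"spin":0},{"gripper":0,"tx":0,"ty":0,"tz":0,"spin":0},{"gripper":0,"tx":0,"ty":0,"tz":0,"spin":0},{"gripper":0,"tx":0,"ty":0,"tz":0,"spin":0}]'
```

```text
clock: 29.65
eef_pos: [448.7, 174.8, 84.6]
tcp_rot: [3.142, 0.0, -3.099]
contact_force: [0.2, -0.0, 0.7]
opening: 0.001
clock: 30.45
eef_pos: [448.7, 174.8, 82.9]
tcp_rot: [3.142, 0.0, -3.099]
contact_force: [-2.1, -0.7, 8.6]
opening: -0.0
```

```bash
python3 -m inch '[{"gripper":0,"tx":0,"ty":0,"tz":-0.03,"spin":0},{"gripper":0,"tx":0,"ty":0,"tz":-0.05,"spin":0},{"gripper":0,"tx":0,"ty":0,"tz":-0.05,"spin":0},{"gripper":0,"tx":0.03,"ty":0.013,"tz":0,"spin":0},{"gripper":0,"tx":0.03,"ty":0.013,"tz":0,"spin":0},{"gripper":0,"tx":0.023,"ty":0.013,"tz":0,"spin":0},{"gripper":0,"tx":0,"ty":0,"tz":0,"spin":0},{"gripper":0,"tx":0,"ty":0,"tz":0,"spin":0}]'
python3 - <<'E'
from h import *
shot('wrist','w_w.png');shot('scene','w_s.png')
E
```

```text
clock: 31.25
eef_pos: [364.0, 210.5, 212.6]
tcp_rot: [3.141, 0.001, -3.098]
contact_force: [-0.2, -1.3, 0.3]
opening: 0.002
```

View pics/w_w.png

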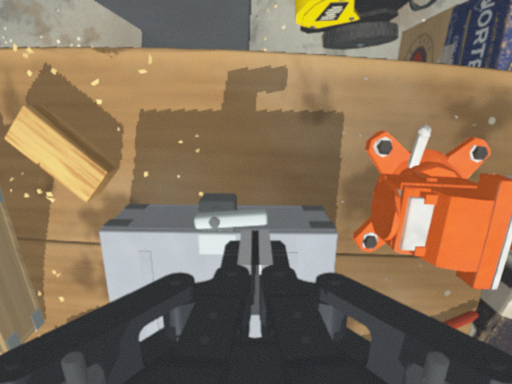

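View pics/w_s.png

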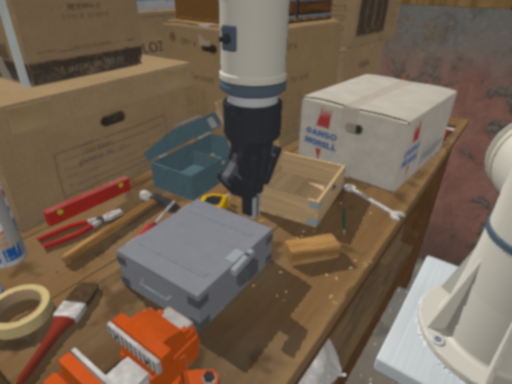

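```bash
python3 - <<'E'
from h import *
g=grab_frame('wrist'); a=onz(g,214,221,99.5);b=onz(g,267.5,219,99.5);print(a,b,b-a)
print(proj(g,[364,210.5,99.5]))
E
```

```text
[395.72427446 177.49430426  99.5       ] [391.89158275 223.44661648  99.5       ] [-3.83269171 45.95231222  0.        ]
[253.79816965 187.01607315]
```

```bash
python3 -m inch '[{"gripper":0,"tx":0,"ty":0,"tz":0.05,"spin":0},{"gripper":0,"tx":0,"ty":0,"tz":0.05,"spin":0},{"gripper":0,"tx":0,"ty":0,"tz":0.018,"spin":0},{"gripper":0,"tx":0,"ty":0,"tz":0.005,"spin":0},{"gripper":0,"tx":0,"ty":0,"tz":0,"spin":0},{"gripper":0,"tx":0,"ty":0,"tz":0,"spin":0},{"gripper":0,"tx":0,"ty":0,"tz":0,"spin":0},{"gripper":0,"tx":0,"ty":0,"tz":0,"spin":0}]'
python3 - <<'E'
from h import *
shot('wrist','x_w.png')
E
```

```text
clock: 32.2
eef_pos: [364.9, 210.7, 90.5]
tcp_rot: [3.141, 0.002, -3.099]
contact_force: [-0.5, 0.1, 0.2]
opening: 0.002
```

View pics/x_w.png

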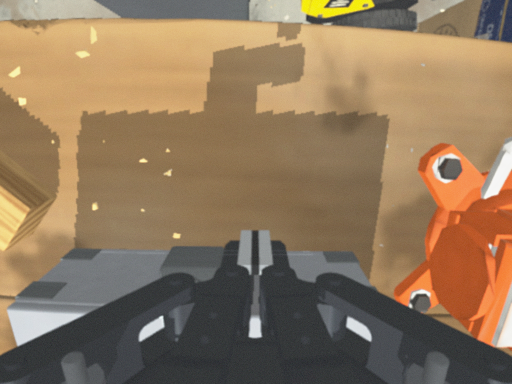

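```bash
python3 -m inch '[{"gripper":0,"tx":-0.013,"ty":-0.001,"tz":0,"spin":0},{"gripper":0,"tx":-0.0055,"ty":0.002,"tz":0,"spin":0},{"gripper":0,"tx":-0.0055,"ty":0.002,"tz":0,"spin":0},{"gripper":0,"tx":-0.0075,"ty":0,"tz":0,"spin":0},{"gripper":0,"tx":-0.0075,"ty":-0.0005,"tz":0,"spin":0},{"gripper":0,"tx":-0.007,"ty":-0.003,"tz":0,"spin":0},{"gripper":0,"tx":-0.0066,"ty":-0.0034,"tz":0,"spin":0},{"gripper":0,"tx":0,"ty":0,"tz":0,"spin":0}]'
python3 - <<'E'
from h import *
shot('wrist','y_w.png')
E
```

```text
clock: 33.05
eef_pos: [418.2, 208.4, 89.6]
tcp_rot: [3.141, 0.001, -3.1]
contact_force: [-0.5, 0.2, -1.3]
opening: -0.0
```

View pics/y_w.png

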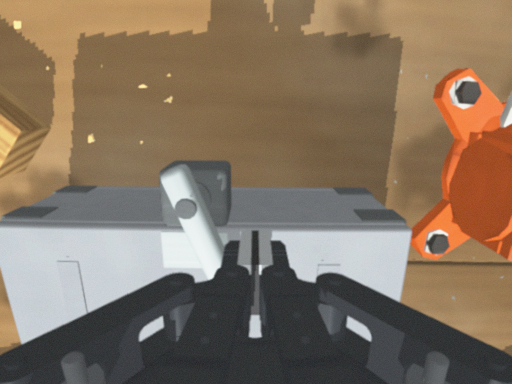

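```bash
python3 -m inch '[{"gripper":0,"tx":-0.004,"ty":-0.005,"tz":0,"spin":0},{"gripper":0,"tx":-0.003,"ty":-0.005,"tz":0,"spin":0},{"gripper":0,"tx":-0.002,"ty":-0.003,"tz":0,"spin":0},{"gripper":0,"tx":0,"ty":0,"tz":0,"spin":0},{"gripper":0,"tx":0,"ty":0,"tz":0,"spin":0},{"gripper":0,"tx":0,"ty":0,"tz":0,"spin":0},{"gripper":0,"tx":0,"ty":0,"tz":0,"spin":0},{"gripper":0,"tx":0,"ty":0,"tz":0,"spin":0}]'
python3 - <<'E'
from h import *
shot('wrist','z_w.png')
E
```

```text
clock: 33.9
eef_pos: [426.3, 196.1, 89.4]
tcp_rot: [-3.142, 0.0, -3.099]
contact_force: [0.3, 0.1, 0.1]
opening: -0.003
```

View pics/z_w.png

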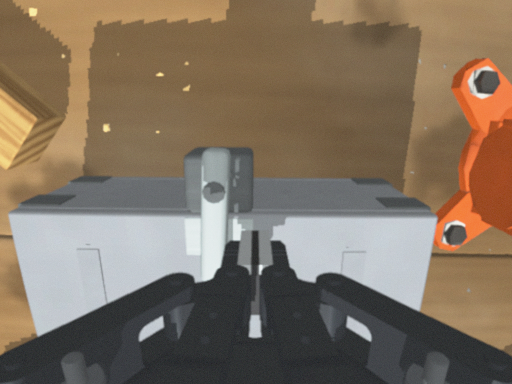

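```bash
python3 -m inch '[{"gripper":0,"tx":0,"ty":0.01,"tz":0,"spin":0},{"gripper":0,"tx":0,"ty":0.01,"tz":-0.01,"spin":0},{"gripper":0,"tx":0,"ty":0,"tz":-0.05,"spin":0},{"gripper":0,"tx":0,"ty":0,"tz":-0.05,"spin":0},{"gripper":0,"tx":0.03,"ty":0,"tz":-0.04,"spin":0},{"gripper":0,"tx":0.03,"ty":0,"tz":0,"spin":0},{"gripper":0,"tx":0.01,"ty":0,"tz":0,"spin":0},{"gripper":0,"tx":0,"ty":0,"tz":0,"spin":0}]'
python3 - <<'E'
from h import *
g=shot('wrist','z2_w.png');shot('scene','z2_s.png');shot('top','z2_t.png')
E
```

```text
clock: 34.75
eef_pos: [354.5, 213.4, 239.8]
tcp_rot: [3.141, 0.0, -3.097]
contact_force: [0.5, -0.2, 0.2]
opening: 0.001
```

View pics/z2_w.png

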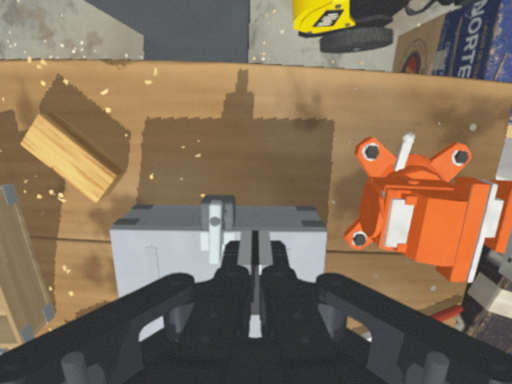

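View pics/z2_s.png

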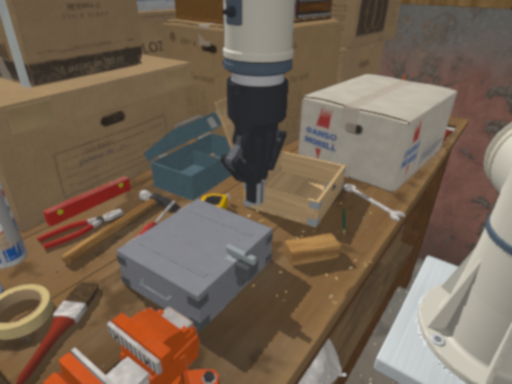

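View pics/z2_t.png

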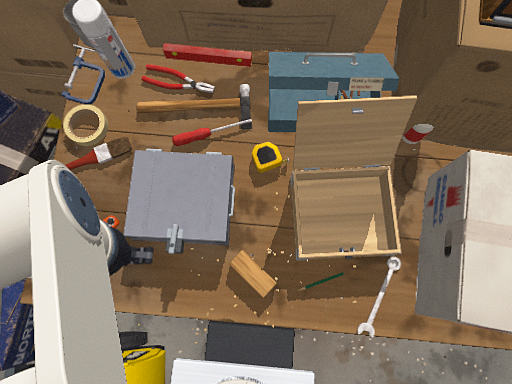

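```bash
python3 - <<'E'
from h import *
g=grab_frame('top')
a=onz(g,179,227,99.5);b=onz(g,172,250,99.5);d=a-b;print('bar dir',d,'angle vs case +y',np.pi/2-(np.arctan2(d[1],d[0])-.042))
for x,y in [(-100,113),(-100,-113),(100,113),(100,-113)]:
    c,s=np.cos(.042),np.sin(.042); print(proj(g,[512+c*x-s*y,179.5+s*x+c*y,83]))
print(sense()['contact_force'])
sign_off()
E
```

```text
bar dir [50.63755638 -8.09229498  0.        ] angle vs case +y 1.7712645370164801
[123.42407924 235.79041716]
[225.90899466 240.67511706]
[134.37136976 149.76517741]
[231.78479949 154.3820015 ]
[-0.27954514  0.01976095  0.83513339]
the job is handed in; nothing more can be done
```

I carried out the whole task in about 35 s of the 210 s allowed and handed it in. The hand-in reports no verdict, so I can't confirm it passed.

- **Chest lid:** I pressed it about 6.5 mm at 3 N until the latch let go. I then kept the closed fingers on it, easing it up at about 0.7 rad/s to well past 1.2 rad before letting it swing to its stop. The last top picture shows it standing open.
- **Nail boxes:** There were two in this run. Both went upright into the case, about 45 mm either side of its middle, and the chest was empty afterwards.
- **Case lid:** I pulled it over and pressed it down until it met solid resistance (8.6 N, fingertip at 82.9 mm). A shut lid should be at 83 mm, and the pictures show it flat.
- **Turnbutton:** I turned it across the lid and drew the arm clear. The wrist picture, taken with the fingers beside the bar and again from above, shows it square across the lid.
- **Check that disagreed:** A rough two-pixel reading from the top picture put the turnbutton at 1.77 rad, past its stop at 1.65. I blame the coarse pixel picks. Even if it is 0.2 rad off, the angle is still above the 1.25 rad required.

The contact force at hand-in was within the sensor noise, so the robot should be touching nothing.

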